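# Find the full slide box by its weight and load it in the slide scanner

### The job

One of the two closed slide boxes is full and the other nearly empty: lift the blue one some 5 cm off the bench for a moment to feel its weight, put it down on the bench again, then lift the yellow one in the same way. Set the heavier box on the scanner's loading bed in front of the rails with its long side along them, then slide it gently in between the rails until it has pushed the red shoe fully home, keep it pressed there with about 10 N for a moment (20 N would damage the shoe), and let go; the lighter box is left standing on the bench. Keep both boxes upright and do not disturb the other things on the bench.

Things in the scene. Friction and masses are not known exactly. Their poses are not given: they have to be found in the camera images.
- blue_box: closed rigid slide box: white body 76 x 58 x 50 mm (x, y, z), blue lid with a blue block grip on its middle, 44 (x) x 24 (y) x 28 mm tall, to pinch across y; 78 mm tall in all. Origin: centre of the underside, z up. The boxes are alike but for colour; either may be the full one, 0.6 to 0.9 kg; the other has 0.15 to 0.35 kg. Contents may shift 1 mm
- yellow_box: closed rigid slide box: white body 76 x 58 x 50 mm (x, y, z), yellow lid with a yellow block grip on its middle, 44 (x) x 24 (y) x 28 mm tall, to pinch across y; 78 mm tall in all. Origin: centre of the underside, z up. The boxes are alike but for colour; either may be the full one, 0.6 to 0.9 kg; the other has 0.15 to 0.35 kg. Contents may shift 1 mm
- loader: fixed loader of the slide scanner: grey base 110 mm wide, steel bed, two aluminium rails, white end block. Origin on the bench, on the middle line; x along the rails towards the end block (loading direction, away from the robot), y left, z up. Base from x = -125 to +165 mm; the bed's top at z = 12 mm
- mouth (a point): middle of the rails' mouth, 12 mm above the bench on the bed's top, at loader x = -47 mm; axes as the loader's. The flared mouth is about 86 mm wide and narrows to 62 mm (the box is 58 mm) at x = -10 mm; rails run on to x = +115 mm, 30 mm above the bed. Before the mouth the bed is open at the sides for 78 mm
- bed: flat steel plate on the loader that the box slides on (a full box drags with 1.5 to 3.5 N, more when also pushed down), 250 x 61 x 4 mm; origin at the centre of its underside, 8 mm above the loader's origin; axes as the loader's; fixed to it
- table: the bench, black top at z = 0
- shoe (a joint): inward travel, m, along the loader's x, of the red shoe (50 mm wide, 28 mm tall) on the end block: 0 = forward, 0.012 = home on a rigid stop. It yields at 3 N and stays where left; starts 0 to 0.003 in. Its face is at loader x = 78 mm + this + an unmeasured setting of -8 to +8 mm (end block and shoe together), so a home box's centre lies at 44 to 60 mm. Over 20 N damages it
- reagent_bottle: bystander: amber bottle, 64 mm across, 130 mm tall; origin at the centre of its underside
- beaker: bystander: glass beaker, 68 mm across, 85 mm tall; origin at the centre of its underside
- sample_jar: bystander: glass jar with white cap, 52 mm across, 60 mm tall; origin at the centre of its underside
- petri_dish: bystander: clear flat dish, 60 mm across, 14 mm tall; origin at the centre of its underside
- screwdriver: bystander: screwdriver 120 mm long lying on the bench along its x
- tip_tray: bystander: green divided tray 100 x 70 x 40 mm; origin at the centre of its underside
Mind the look-alikes: they are no part of the job. What is shaped like the blue_box but orange or pink is not meant.

How it is judged:
By the outcome, as a careful person would: the job done as asked, in the order asked, and still so for the second after the job is handed in, with the robot touching nothing.
It also fails if it takes over 72 s, if anything falls off the work surface, if the arm or the gripper's body presses on something with over 40 N, if the wrist force passes 120 N, or if a joint passes its speed limit or range.

### The arm

A 6-joint arm with a two-finger parallel gripper is mounted at the origin on the work surface. World frame = base frame: x ahead of the robot, y to its left, z up, the work surface at z = 0. Lengths are in m, angles in rad, forces in N, time in s.
With the tool pointing down it reaches from about 0.325 to 0.775 m from the base axis. Payload 9.3 kg.
Tool frame: the origin (TCP) lies on the centre line of the jaws, within the pads' length; the fingertips stand 25 mm ahead of it and the grasp point (between the pads) lies 6 mm ahead of it (env.tcp_to_tips is the distance from the TCP to the fingertips, in m); z points along the fingers, y is the line along which they close (so a half turn about z gives the same grasp; the last joint's range is limited). The gripper opens to 85 mm and grips with 20 to 120 N. Pads are 22 mm wide; open, the fingers measure 114 mm over their backs; the gripper's body (76 mm by 85 mm) begins 54 mm behind the grasp point. The pads swing forward as they close: fully open they stand 13 mm farther back than shut.
Start: joints at [1.159, 0.259, 0.021, 1.334, 0, 1.418], TCP at [0.141, 0.532, 0.256] pointing down, gripper open.
Joint ranges: [-3.04, 3.04], [-0.91, 1.82], [-1.04, 1.36], [-1.92, 1.95], [-1.52, 1.45], [-3.14, 3.14]. Speed limits (rad/s): [2.22, 2.22, 2.79, 3.14, 3.14, 3.14].

### API

Orientations are given as a unit quaternion [w, x, y, z].
In Python, from workcell import env gives the robot as it stands.
- The arm moves only by the tool servo_tool, never from a script. Its argument "targets" is a list that holds one entry, the list of rows, each a list of 6 numbers: the shift along the tool's x, y, z scaled (see below), then the turn, a rotation vector about the tool's x, y, z scaled (see below). A call has 1 to 12 rows; each row is the pose to reach, as a shift and turn from the pose commanded when the call began, along the tool's axes at that moment; what a row does not reach only later rows make up. The controller multiplies each number of a shift by 0.1 m and each number of a turn by pi/4 rad. A row lasts 1/10 s, in which the tool goes at most 50 mm and 8.59 degrees, less where a joint would pass 70% of its speed; a pose out of reach is approached as far as the arm can. A call with a number of a shift or a turn outside -1 to 1 is refused whole. A call with a gripper value outside its range is refused whole. "gripper" is the opening in per cent of the stroke, from 0 (shut) to 100 (fully open), set as the call begins (left out, the last holds). The fingers move at their own pace and stop on an object; "newtons" is the grip in N (left out, the last holds). Time passes only in rows, so rows that repeat a pose let the fingers close. It gives the time, the measured TCP pose, the force, the opening and the grip force at its end, in the units of the state.
- env.state(): the state, without advancing time (a new reading comes with each control period).
- env.grab_frame(name): name is "side" or "top" or "wrist"; returns (picture, depth): 480x640x3 uint8, red, green, blue; 480x640 float32, m along the optical axis (not along the pixel's ray), 0 where there is no reading.
- env.camera_model(name): a dict with "vertical_fov" (degrees; the focal length in pixels is half the picture's height over the tangent of half this angle, whatever the lens; pixels are square), "cx", "cy" (the principal point, pixels), "cam_to_world" (4x4, takes a point from camera to world coordinates); the wrist camera has in their place "T_tool_cam" (4x4, takes a point from camera to tool coordinates, whose origin is the TCP and whose axes are the flange's). Camera axes: x right, y down, z forward; pixel columns grow to the right and rows downward; lengths in m; the calibration is good to about 2 mm. A picture is of the moment at which its call begins: read the wrist's pose just before it. camera_model takes no time and is no camera call.
- env.sign_off(): hands the job in; it is judged then, once.
The state is a dict: "clock": time; "joint_pos": joint angles; "joint_velocities": joint speeds; "joint_efforts": joint torques, N m; "tool_pos": TCP position; "tcp_rot": TCP orientation; "force": force on the tool from outside, world axes, zero at the start; "wrist_torque": the same for the moment, N m; "finger_gap": opening from 0.0 (shut) to 1.0 (fully open); "grip_force": force on a finger pad.
Only numpy, scipy, OpenCV 4.12 (cv2) and the standard library are available. Lean on these libraries where they do the work, as an engineer would, in place of code of your own. Each camera call takes 0.05 s, during which the arm holds its last target. There are 200 camera calls.

## Working session

There is one attempt and no reset: what is moved stays moved. The work goes in short steps, Python scripts to look and compute and a tool call to move; the robot and the scene stay as the last step left them, time stands still between calls to the robot, and variables do not carry over. Pictures are saved under pics/ and viewed, at most 10 in all, crops included, and the job is handed in when it is done.

Besides the shell and the picture viewer there is one more tool, called after ">>>" in YAML: its name, and indented under it one key for each argument. servo_tool: Moves the arm, as the interface text tells. Its arguments: {"type":"object","properties":{"targets":{"type":"array"},"gripper":{"type":"number"},"newtons":{"type":"number"}},"required":["targets"]}

```bash
mkdir -p pics; cat > h.py <<'E'
import numpy as np,cv2
from workcell import env
def grab(n,f):
    p,d=env.grab_frame(n); cv2.imwrite(f'pics/{f}.png',p[:,:,::-1]); np.save(f'pics/{f}.npy',d); return p,d
def world(n,d,T=None):
    m=env.camera_model(n); f=240/np.tan(np.radians(m['vertical_fov'])/2)
    T=np.array(m['cam_to_world']) if T is None else T
    v,u=np.mgrid[:480,:640]
    P=np.stack([(u-m['cx'])/f*d,(v-m['cy'])/f*d,d],-1)
    return P@T[:3,:3].T+T[:3,3]
E
python3 - <<'E'
from h import *
grab('top','top1'); grab('side','side1')
m=env.camera_model('top'); print(m); print(env.state())
E
```

```text
{'vertical_fov': 55.66206321232078, 'cx': 321.88673234553727, 'cy': 236.43579949565455, 'cam_to_world': array([[ 0.02435534, -0.99086782,  0.13261891,  0.40091913],
       [-0.99932492, -0.0277808 , -0.02404034,  0.00574565],
       [ 0.02750506, -0.13194387, -0.99087552,  1.0600519 ],
       [ 0.        ,  0.        ,  0.        ,  1.        ]])}
{'clock': 0.1, 'joint_pos': array([ 1.15937918e+00,  2.59144934e-01,  2.08539212e-02,  1.33368691e+00,
       -5.67845890e-06,  1.41820720e+00]), 'joint_velocities': array([-0.00118805, -0.00031649,  0.00214708, -0.00125533, -0.00241905,
        0.0016046 ]), 'joint_efforts': array([ 5.67903800e-03, -5.56695235e+01,  3.45071054e+01,  1.16752044e-02,
       -1.56688957e-04,  1.64530132e-05]), 'tool_pos': array([0.14068701, 0.53148604, 0.25572809]), 'tcp_rot': array([-1.61680270e-04,  1.29053052e-01,  9.91637515e-01, -5.68251376e-04]), 'force': array([ 0.01860948, -0.09649594,  0.3977426 ]), 'wrist_torque': array([-0.0215626 , -0.04606605,  0.02468315]), 'grip_force': 0.0, 'finger_gap': 0.9985229955061371}
```

View pics/top1.png

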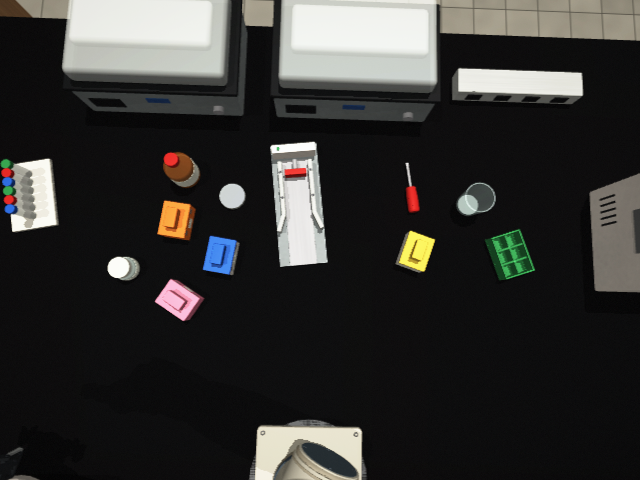

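The top view shows the blue box at (221,255), the yellow box at (416,252) and the loader along (302,265)–(294,150). The orange and pink boxes are decoys.

```bash
cat > m1.py <<'E'
from h import *
d=np.load('pics/top1.npy'); p=cv2.imread('pics/top1.png'); W=world('top',d)
def rect(M,name):
    q=W[M]; c,s,a=cv2.minAreaRect((q[:,:2]*1000).astype(np.float32)); 
    print(name,len(q),np.round(c,1),np.round(s,1),round(a,1),'zmed',np.median(q[:,2]).round(4))
hsv=cv2.cvtColor(p,cv2.COLOR_BGR2HSV)
v,u=np.mgrid[:480,:640]
def reg(u0,u1,v0,v1): return (u>=u0)&(u<u1)&(v>=v0)&(v<v1)
for n,r,h in (('blue',reg(195,250,230,282),(100,125)),('yellow',reg(390,440,225,280),(20,35))):
    col=(hsv[...,0]>=h[0])&(hsv[...,0]<=h[1])&(hsv[...,1]>90)&r
    rect(col&(abs(W[...,2]-.078)<.007),n+' grip'); rect(col&(abs(W[...,2]-.050)<.007),n+' lid')
L=reg(265,335,140,270)
rect(L&(W[...,2]>.005)&(W[...,2]<.02)&(d>0),'bed/base')
rect(L&(W[...,2]>.004)&(d>0)&(v<268),'loader all')
R=L&(abs(W[...,2]-.042)<.006)&(v>170)
rect(R,'rails')
for k in range(170,232,8):
    us=np.where(R[k])[0]; print(k,us.tolist(),[tuple((W[k,x]*1000).round(0)) for x in us[[0,-1]]] if len(us) else '')
red=((hsv[...,0]<8)|(hsv[...,0]>172))&(hsv[...,1]>120)&L
rect(red,'shoe')
print('bench z',np.median(W[reg(330,380,280,340)],axis=0))
for nm,(a,b) in dict(bottle=(180,168),petri=(232,195),screw=(412,198),jar=(122,267),orange=(173,218),pink=(177,298),tray=(510,253),beaker=(478,198)).items(): print(nm,W[b,a].round(3))
c=cv2.resize(p[135:275,255:345],None,fx=4,fy=4,interpolation=cv2.INTER_CUBIC); cv2.imwrite('pics/c1.png',c)
E
python3 m1.py
```

```text
blue grip 235 [489.  208.5] [24.3 44. ] 82.6 zmed 0.0772
blue lid 679 [489.1 208.8] [59.8 77.4] 81.7 zmed 0.0492
yellow grip 229 [ 509.6 -231.6] [25.1 44.6] 71.4 zmed 0.0773
yellow lid 655 [ 509.7 -231.6] [59.8 77.8] 70.8 zmed 0.0495
bed/base 4136 [619.   35.4] [295.4 156.5] 1.8 zmed 0.0101
loader all 5611 [621.8  35.4] [301.  156.7] 1.7 zmed 0.0111
rails 516 [618.6  34.4] [139.8 101.8] 2.2 zmed 0.0413
170 [] 
178 [279, 280, 281, 309, 310, 311, 312] [(np.float64(670.0), np.float64(83.0), np.float64(41.0)), (np.float64(672.0), np.float64(7.0), np.float64(40.0))]
186 [279, 280, 281, 282, 310, 311, 312, 313] [(np.float64(651.0), np.float64(82.0), np.float64(40.0)), (np.float64(653.0), np.float64(4.0), np.float64(42.0))]
194 [280, 281, 282, 283, 311, 312, 313] [(np.float64(632.0), np.float64(79.0), np.float64(41.0)), (np.float64(634.0), np.float64(4.0), np.float64(43.0))]
202 [281, 282, 283, 311, 312, 313, 314] [(np.float64(613.0), np.float64(76.0), np.float64(44.0)), (np.float64(617.0), np.float64(1.0), np.float64(39.0))]
210 [281, 282, 283, 284, 312, 313, 314, 315] [(np.float64(595.0), np.float64(75.0), np.float64(42.0)), (np.float64(597.0), np.float64(-2.0), np.float64(43.0))]
218 [280, 281, 282, 283, 315, 316, 317, 318] [(np.float64(576.0), np.float64(77.0), np.float64(45.0)), (np.float64(579.0), np.float64(-9.0), np.float64(44.0))]
226 [278, 279, 280, 281, 319, 320, 321, 322] [(np.float64(558.0), np.float64(81.0), np.float64(41.0)), (np.float64(561.0), np.float64(-19.0), np.float64(43.0))]
shoe 177 [687.6  46.8] [16.1 47.3] 6.7 zmed 0.0404
bench z [ 0.37489851 -0.09921007 -0.00070622]
bottle [0.67  0.292 0.1  ]
petri [0.633 0.193 0.012]
screw [ 0.635 -0.227  0.027]
jar [0.455 0.413 0.062]
orange [0.563 0.306 0.079]
pink [0.392 0.286 0.08 ]
tray [ 0.512 -0.452  0.033]
beaker [ 0.642 -0.386  0.019]
```

View pics/side1.png

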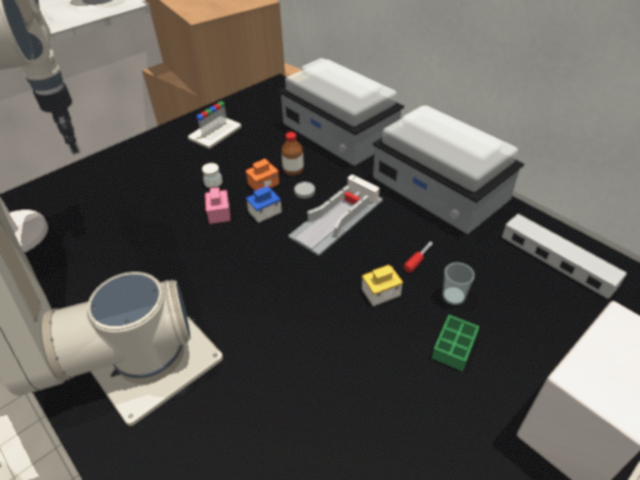

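Both views agree. I'll move above the blue box.

>>> servo_tool:
  targets:
    - [[-0.28,-0.15,0,0,0,0],[-0.56,-0.3,0,0,0,0],[-0.84,-0.45,0,0,0,0]]
  gripper: 70

```text
clock: 0.4
tool_pos: [0.2108, 0.4659, 0.2559]
tcp_rot: [-0.0, 0.129, 0.992, -0.0]
force: [-0.1, 0.5, -0.3]
finger_gap: 0.7
grip_force: 0.0
```

>>> servo_tool:
  targets:
    - [[-0.28,-0.15,0.04,0,0,0],[-0.56,-0.3,0.07,0,0,0],[-0.84,-0.45,0.1,0,0,0]]

```text
clock: 0.7
tool_pos: [0.2808, 0.4006, 0.2459]
tcp_rot: [-0.0, 0.129, 0.992, -0.0]
force: [0.6, 0.8, -0.5]
finger_gap: 0.701
grip_force: 0.0
```

>>> servo_tool:
  targets:
    - [[-0.28,-0.15,0.04,0,0,0],[-0.56,-0.3,0.07,0,0,0],[-0.84,-0.45,0.1,0,0,0]]

```text
clock: 1.0
tool_pos: [0.3505, 0.3356, 0.2359]
tcp_rot: [-0.0, 0.129, 0.992, -0.0]
force: [0.1, 0.3, 0.6]
finger_gap: 0.701
grip_force: 0.0
```

```bash
cat > m2.py <<'E'
from h import *
d=np.load('pics/top1.npy'); p=cv2.imread('pics/top1.png'); W=world('top',d)
v,u=np.mgrid[:480,:640]
L=(u>262)&(u<335)&(v>138)&(v<272)&(p.max(2)>90)
n,lab=cv2.connectedComponents(L.astype(np.uint8)); L=lab==np.argmax(np.bincount(lab[lab>0]))
q=W[L]; ok=(q[:,2]>.002); q=q[ok]
c,s,a=cv2.minAreaRect((q[:,:2]*1000).astype(np.float32)); print('loader outline',c,s,a)
# rail tops: fit each parallel rail (x>0.6)
Z=W[...,2]
R=(abs(Z-.042)<.005)&(W[...,0]>.605)&(W[...,0]<.675)
res=[]
for lo,hi in ((.05,.1),(-.02,.03)):
    m=R&(W[...,1]>lo)&(W[...,1]<hi); q=W[m]
    k=np.polyfit(q[:,0],q[:,1],1); res.append(k); print(len(q),k,np.degrees(np.arctan(k[0])),q[:,1].std())
k=np.mean(res,0); print('mid',k,'y at .5,.6,.7',np.polyval(k,[.5,.55,.6,.7]))
t=env.tcp_to_tips; print('tips',t)
E
python3 m2.py
```

```text
loader outline (583.9404907226562, 34.219783782958984) (370.2106018066406, 111.17280578613281) 6.800084114074707
107 [0.117291   0.00191029] 6.689713728939489 0.0033002650786827406
104 [ 0.11973141 -0.06993331] 6.827602314691932 0.003345377175267661
mid [ 0.1185112  -0.03401151] y at .5,.6,.7 [0.02524409 0.03116965 0.03709521 0.04894633]
tips 0.025
```

>>> servo_tool:
  targets:
    - [[-0.28,-0.15,0.1,0,0,0],[-0.56,-0.3,0.2,0,0,0],[-0.83,-0.44,0.3,0,0,0]]

```text
clock: 1.3
tool_pos: [0.4195, 0.2718, 0.2057]
tcp_rot: [-0.0, 0.129, 0.992, -0.0]
force: [-0.3, 0.5, -0.2]
finger_gap: 0.703
grip_force: 0.0
```

>>> servo_tool:
  targets:
    - [[-0.28,-0.15,0.1,0,0,-0.08],[-0.56,-0.3,0.2,0,0,-0.153],[-0.83,-0.44,0.3,0,0,-0.153],[-0.83,-0.44,0.3,0,0,-0.153]]

```text
clock: 1.7
tool_pos: [0.4894, 0.2069, 0.1744]
tcp_rot: [-0.001, 0.071, 0.997, -0.001]
force: [0.2, 0.0, 0.6]
finger_gap: 0.698
grip_force: 0.0
```

```bash
cat > m3.py <<'E'
import sys
from h import *
from scipy.spatial.transform import Rotation as Ro
s=env.state(); p,d=grab('wrist',sys.argv[1]); m=env.camera_model('wrist')
w,x,y,z=s['tcp_rot']; T=np.eye(4); T[:3,:3]=Ro.from_quat([x,y,z,w]).as_matrix(); T[:3,3]=s['tool_pos']
W=world('wrist',d,T@np.array(m['T_tool_cam']))
hsv=cv2.cvtColor(p,cv2.COLOR_RGB2HSV); h=dict(b=(100,125),y=(20,35))[sys.argv[2]]
col=(hsv[...,0]>=h[0])&(hsv[...,0]<=h[1])&(hsv[...,1]>90)&(d>0)
for z0 in (.078,.05):
    q=W[col&(abs(W[...,2]-z0)<.006)]; c,sz,a=cv2.minAreaRect((q[:,:2]*1000).astype(np.float32)); print(z0,len(q),np.round(c,1),np.round(sz,1),round(a,1),np.median(q[:,2]))
print(s['tool_pos'],s['tcp_rot'],s['clock'])
E
python3 m3.py w1 b; python3 - <<'E'
from h import *
W=world('top',np.load('pics/top1.npy'))
for v in range(258,270,2): print(v,W[v,302].round(3))
for v in range(220,236,2): print(v,[W[v,u].round(3)[[0,2]].tolist() for u in (279,321,323)])
E
```

```text
0.078 2490 [487.8 209.5] [24.  44.2] 81.3 0.07813052958729717
0.05 5981 [488.1 209.4] [59.2 77.8] 81.4 0.05025024112742635
[0.48939656 0.20685131 0.1744297 ] [-9.69907916e-04  7.08590022e-02  9.97485668e-01 -6.35534891e-04] 1.7
258 [0.49  0.025 0.011]
260 [0.485 0.025 0.015]
262 [0.48  0.025 0.013]
264 [0.476 0.025 0.008]
266 [ 0.472  0.025 -0.002]
268 [ 0.468  0.025 -0.003]
220 [[0.578, 0.007], [0.581, 0.004], [0.582, 0.001]]
222 [[0.567, 0.043], [0.576, 0.008], [0.577, -0.001]]
224 [[0.562, 0.044], [0.566, 0.04], [0.573, -0.002]]
226 [[0.558, 0.043], [0.561, 0.042], [0.566, 0.008]]
228 [[0.554, 0.041], [0.559, 0.027], [0.562, 0.009]]
230 [[0.549, 0.042], [0.557, 0.007], [0.557, 0.007]]
232 [[0.547, 0.024], [0.552, 0.007], [0.552, 0.007]]
234 [[0.545, 0.006], [0.547, 0.009], [0.548, 0.007]]
```

View pics/w1.png

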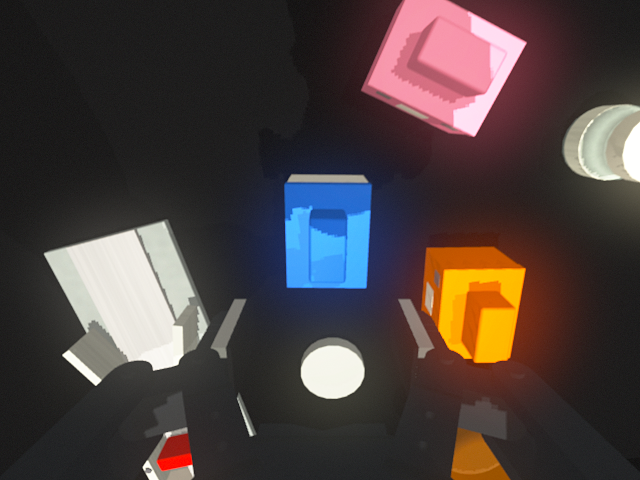

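Blue box is at pixel (328,230), centred between the jaws; centre about (0.488, 0.2095). Descending to grasp.

>>> servo_tool:
  targets:
    - [[0.02,0.02,0.25,0,0,0],[0.02,0.02,0.5,0,0,0],[0.02,0.02,0.7,0,0,0],[0.02,0.02,0.85,0,0,0],[0.02,0.02,0.94,0,0,0],[0.02,0.02,0.94,0,0,0]]

```text
clock: 2.35
tool_pos: [0.4851, 0.2118, 0.0816]
tcp_rot: [-0.001, 0.069, 0.998, -0.0]
force: [0.6, -0.4, 0.5]
finger_gap: 0.702
grip_force: 0.0
```

>>> servo_tool:
  targets:
    - [[0,0,0,0,0,0],[0,0,0,0,0,0],[0,0,0,0,0,0],[0,0,0,0,0,0],[0,0,0,0,0,0],[0,0,0,0,0,0]]
  gripper: 0
  newtons: 50

```text
clock: 2.95
tool_pos: [0.4865, 0.2115, 0.0832]
tcp_rot: [0.001, 0.069, 0.998, 0.0]
force: [-1.2, -0.0, 6.0]
finger_gap: 0.274
grip_force: 49.9
```

>>> servo_tool:
  targets:
    - [[0,0,-0.1,0,0,0],[0,0,-0.22,0,0,0],[0,0,-0.34,0,0,0],[0,0,-0.46,0,0,0],[0,0,-0.56,0,0,0],[0,0,-0.56,0,0,0],[0,0,-0.56,0,0,0],[0,0,-0.56,0,0,0],[0,0,-0.56,0,0,0],[0,0,-0.56,0,0,0],[0,0,-0.56,0,0,0]]

```text
clock: 4.05
tool_pos: [0.486, 0.2113, 0.138]
tcp_rot: [-0.0, 0.069, 0.998, -0.0]
force: [-0.0, -1.0, -3.1]
finger_gap: 0.268
grip_force: 49.4
```

```bash
python3 -c "
from h import *
for i in range(4): env.grab_frame('top'); print(env.state()['force'].round(2),env.state()['tool_pos'].round(4),env.state()['wrist_torque'].round(3))"
```

```text
[-0.88  0.27 -3.42] [0.486  0.2114 0.1381] [ 0.012  0.028 -0.023]
[-0.59 -0.06 -1.71] [0.486  0.2114 0.1381] [-0.014  0.04   0.008]
[-0.92 -0.48 -2.02] [0.486  0.2114 0.1382] [ 0.066  0.023 -0.022]
[ 0.39  0.8  -2.87] [0.4861 0.2114 0.1382] [0.021 0.006 0.025]
```

Blue is about 0.26 kg, so it's the light one. Setting it down again.

>>> servo_tool:
  targets:
    - [[0,0,0.12,0,0,0],[0,0,0.25,0,0,0],[0,0,0.37,0,0,0],[0,0,0.46,0,0,0],[0,0,0.51,0,0,0],[0,0,0.54,0,0,0],[0,0,0.56,0,0,0],[0,0,0.56,0,0,0]]

```text
clock: 5.05
tool_pos: [0.486, 0.2113, 0.0832]
tcp_rot: [0.0, 0.069, 0.998, -0.0]
force: [-4.0, -1.7, 5.8]
finger_gap: 0.266
grip_force: 50.3
```

>>> servo_tool:
  targets:
    - [[0,0,0,0,0,0],[0,0,0,0,0,0],[0,0,0,0,0,0],[0,0,0,0,0,0],[0,0,0,0,0,0]]
  gripper: 70

```text
clock: 5.55
tool_pos: [0.4861, 0.2114, 0.0823]
tcp_rot: [0.0, 0.069, 0.998, 0.0]
force: [-0.9, 0.0, -0.5]
finger_gap: 0.695
grip_force: 0.0
```

>>> servo_tool:
  targets:
    - [[0,0,-0.1,0,0,0],[0,0,-0.3,0,0,0],[0,0,-0.6,0,0,0],[0,0,-0.9,0,0,0],[0,0,-1,0,0,0]]

```text
clock: 6.05
tool_pos: [0.4871, 0.2117, 0.1859]
tcp_rot: [0.002, 0.069, 0.998, 0.001]
force: [-0.2, 0.4, 0.9]
finger_gap: 0.701
grip_force: 0.0
```

>>> servo_tool:
  targets:
    - [[-0.06,-0.29,0,0,0,0],[-0.11,-0.58,0,0,0,0],[-0.17,-0.87,0,0,0,0]]

```text
clock: 6.35
tool_pos: [0.4906, 0.1221, 0.1824]
tcp_rot: [-0.0, 0.069, 0.998, -0.0]
force: [0.7, 0.5, -0.6]
finger_gap: 0.7
grip_force: 0.0
```

>>> servo_tool:
  targets:
    - [[-0.06,-0.29,0,0,0,0],[-0.11,-0.58,0,0,0,0],[-0.17,-0.87,0,0,0,0]]

```text
clock: 6.65
tool_pos: [0.4954, 0.0332, 0.1823]
tcp_rot: [-0.0, 0.069, 0.998, 0.0]
force: [0.2, 0.2, 0.2]
finger_gap: 0.704
grip_force: 0.0
```

>>> servo_tool:
  targets:
    - [[-0.06,-0.29,0,0,0,0],[-0.11,-0.58,0,0,0,0],[-0.17,-0.87,0,0,0,0]]

```text
clock: 6.95
tool_pos: [0.5002, -0.0553, 0.1823]
tcp_rot: [-0.0, 0.069, 0.998, 0.0]
force: [0.8, 0.1, 0.8]
finger_gap: 0.697
grip_force: 0.0
```

>>> servo_tool:
  targets:
    - [[-0.06,-0.29,0,0,0,0],[-0.11,-0.58,0,0,0,0],[-0.17,-0.87,0,0,0,0]]

```text
clock: 7.25
tool_pos: [0.505, -0.1438, 0.1823]
tcp_rot: [-0.0, 0.069, 0.998, 0.0]
force: [-0.0, 0.3, 1.2]
finger_gap: 0.702
grip_force: 0.0
```

>>> servo_tool:
  targets:
    - [[-0.06,-0.29,0,0,0,0.1],[-0.11,-0.58,0,0,0,0.2],[-0.17,-0.87,0,0,0,0.247],[-0.17,-0.87,0,0,0,0.247],[-0.17,-0.87,0,0,0,0.247]]

```text
clock: 7.75
tool_pos: [0.5098, -0.2315, 0.1819]
tcp_rot: [-0.0, 0.166, 0.986, 0.0]
force: [-0.2, -0.1, -0.8]
finger_gap: 0.7
grip_force: 0.0
```

```bash
python3 m3.py w2 y; python3 -c "
from h import *
p,d=grab('top','t2')
W=world('top',d);h=cv2.cvtColor(p,cv2.COLOR_RGB2HSV)
m=(h[...,0]>100)&(h[...,0]<125)&(h[...,1]>90)&(abs(W[...,2]-.05)<.007)
m[:,:195]=0;m[:,250:]=0;m[:230]=0
print(cv2.minAreaRect((W[m][:,:2]*1000).astype('f')))"
```

```text
0.078 2318 [ 508.  -231.2] [23.9 43.8] 71.7 0.07815002021320942
0.05 5727 [ 508.7 -231.5] [59.2 77.9] 71.1 0.05025553443520689
[ 0.50981406 -0.23145738  0.18192854] [-4.11519855e-04  1.65943936e-01  9.86135063e-01  2.79277671e-04] 7.75
((488.8589172363281, 208.74359130859375), (59.86347198486328, 77.0687026977539), 81.65779113769531)
```

>>> servo_tool:
  targets:
    - [[0.01,0,0.25,0,0,0],[0.01,0,0.5,0,0,0],[0.01,0,0.72,0,0,0],[0.01,0,0.88,0,0,0],[0.01,0,0.97,0,0,0],[0.01,0,0.97,0,0,0]]

```text
clock: 8.45
tool_pos: [0.5088, -0.2298, 0.0845]
tcp_rot: [-0.001, 0.165, 0.986, 0.0]
force: [0.4, 0.9, 0.9]
finger_gap: 0.7
grip_force: 0.0
```

>>> servo_tool:
  targets:
    - [[0,0,0,0,0,0],[0,0,0,0,0,0],[0,0,0,0,0,0],[0,0,0,0,0,0],[0,0,0,0,0,0],[0,0,0,0,0,0]]
  gripper: 0
  newtons: 80

```text
clock: 9.05
tool_pos: [0.5097, -0.231, 0.0866]
tcp_rot: [0.001, 0.165, 0.986, -0.0]
force: [-0.0, 1.1, 5.0]
finger_gap: 0.257
grip_force: 80.0
```

>>> servo_tool:
  targets:
    - [[0,0,-0.1,0,0,0],[0,0,-0.22,0,0,0],[0,0,-0.34,0,0,0],[0,0,-0.46,0,0,0],[0,0,-0.57,0,0,0],[0,0,-0.57,0,0,0],[0,0,-0.57,0,0,0],[0,0,-0.57,0,0,0],[0,0,-0.57,0,0,0],[0,0,-0.57,0,0,0],[0,0,-0.57,0,0,0]]

```text
clock: 10.15
tool_pos: [0.5091, -0.2308, 0.142]
tcp_rot: [-0.0, 0.166, 0.986, 0.0]
force: [-0.1, 1.1, -5.9]
finger_gap: 0.259
grip_force: 79.4
```

```bash
python3 -c "
from h import *
for i in range(4): env.grab_frame('top'); s=env.state(); print(s['force'].round(2),s['tool_pos'].round(4),s['tcp_rot'].round(4),s['wrist_torque'].round(3))"
```

```text
[-0.65 -0.67 -6.31] [ 0.5091 -0.2308  0.1421] [-2.000e-04  1.655e-01  9.862e-01  1.000e-04] [-0.05   0.023  0.003]
[ 0.78 -0.47 -6.67] [ 0.5092 -0.2308  0.1421] [-1.000e-04  1.656e-01  9.862e-01  1.000e-04] [-0.    -0.075  0.006]
[-0.85  0.25 -5.93] [ 0.5092 -0.2309  0.1422] [-1.000e-04  1.655e-01  9.862e-01  0.000e+00] [-0.04  -0.005 -0.013]
[-0.91  0.17 -6.19] [ 0.5092 -0.2309  0.1422] [-1.000e-04  1.656e-01  9.862e-01  0.000e+00] [-0.035  0.02  -0.031]
```

Yellow is about 0.63 kg, the heavy one. Carrying it to the loader.

>>> servo_tool:
  targets:
    - [[0.05,0.15,0,0,0,0],[0.11,0.35,0,0,0,0],[0.18,0.58,0,0,0,0],[0.27,0.82,0,0,0,0]]

```text
clock: 10.75
tool_pos: [0.5104, -0.1433, 0.1423]
tcp_rot: [0.0, 0.166, 0.986, 0.0]
force: [-0.2, 0.5, -6.5]
finger_gap: 0.261
grip_force: 79.3
```

>>> servo_tool:
  targets:
    - [[0.07,0.2,0,0,0,0],[0.13,0.41,0,0,0,0],[0.2,0.61,0,0,0,0],[0.27,0.82,0,0,0,0]]

```text
clock: 11.15
tool_pos: [0.5114, -0.0567, 0.1424]
tcp_rot: [0.0, 0.165, 0.986, 0.0]
force: [1.4, 0.4, -6.1]
finger_gap: 0.261
grip_force: 79.3
```

>>> servo_tool:
  targets:
    - [[0.07,0.2,0,0,0,-0.08],[0.13,0.4,0,0,0,-0.2],[0.19,0.58,0,0,0,-0.34],[0.23,0.72,0,0,0,-0.46],[0.27,0.81,0,0,0,-0.54],[0.27,0.81,0,0,0,-0.576],[0.27,0.81,0,0,0,-0.576],[0.27,0.81,0,0,0,-0.576]]

```text
clock: 11.95
tool_pos: [0.5126, 0.0269, 0.1424]
tcp_rot: [0.0, -0.059, 0.998, -0.0]
force: [-1.0, 0.4, -6.2]
finger_gap: 0.259
grip_force: 79.4
```

```bash
cat > m4.py <<'E'
import sys
from h import *
s=env.state(); p,d=grab('top',sys.argv[1]); W=world('top',d); hsv=cv2.cvtColor(p,cv2.COLOR_RGB2HSV)
zb=float(sys.argv[2])
col=(hsv[...,0]>=20)&(hsv[...,0]<=35)&(hsv[...,1]>90)&(abs(W[...,2]-zb-.05)<.008)
q=W[col]; c,sz,a=cv2.minAreaRect((q[:,:2]*1000).astype('f')); print('lid',len(q),c,sz,a,np.median(q[:,2]))
c=np.array(c)/1000; o=np.array([.5995,.037]); e=np.array([.99297,.1184]); n=np.array([-e[1],e[0]])
print('loader x,y of lid',(c-o)@e,(c-o)@n,'of tcp',(s['tool_pos'][:2]-o)@e,(s['tool_pos'][:2]-o)@n)
print(s['tool_pos'],s['tcp_rot'],s['force'],s['clock'])
E
python3 m4.py t3 .055; cd pics; python3 -c "
import cv2;p=cv2.imread('t3.png');cv2.imwrite('c3.png',cv2.resize(p[130:290,240:380],None,fx=3.7,fy=3.7,interpolation=2))"
```

```text
lid 0 (0.0, 0.0) (0.0, 0.0) 0.0 nan
loader x,y of lid -0.599666315 0.03424091000000001 of tcp -0.08748299151046414 0.0002463430435453902
[0.51260354 0.02688671 0.14235197] [ 6.23503914e-05 -5.90101084e-02  9.98257380e-01 -8.12175312e-05] [-0.95800528  0.42006432 -6.24055417] 11.95
  return _methods._mean(a, axis=axis, dtype=dtype,
  ret = ret.dtype.type(ret / rcount)
```

View pics/c3.png

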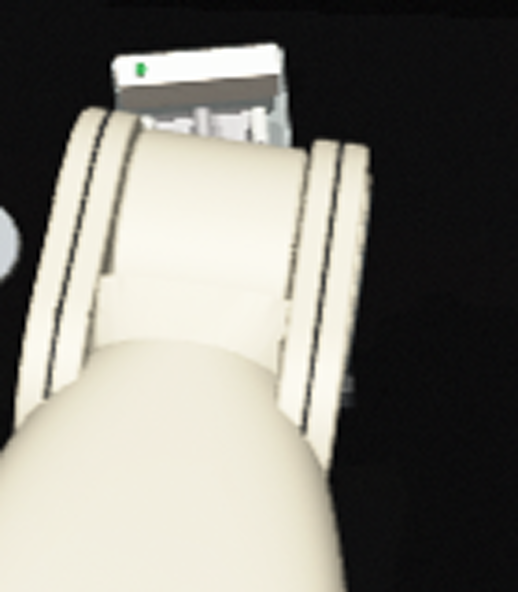

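The arm hides the box in the top view: only the end block shows at the crop's top, around (200,70). I'll use the wrist camera instead.

```bash
cat > m5.py <<'E'
import sys
from h import *
from scipy.spatial.transform import Rotation as Ro
s=env.state(); p,d=grab('wrist',sys.argv[1]); m=env.camera_model('wrist')
w,x,y,z=s['tcp_rot']; T=np.eye(4); T[:3,:3]=Ro.from_quat([x,y,z,w]).as_matrix(); T[:3,3]=s['tool_pos']
W=world('wrist',d,T@np.array(m['T_tool_cam'])); np.save('pics/W.npy',W)
o=np.array([.5995,.037]); e=np.array([.99297,.1184]); n=np.array([-e[1],e[0]])
X=(W[...,:2]-o)@e; Y=(W[...,:2]-o)@n; Z=W[...,2]
R=(d>0)&(abs(Z-.042)<.004)&(abs(Y)<.06)&(X>-.06)
for x0 in np.arange(-.06,.13,.01):
    k=R&(abs(X-x0)<.005); 
    if k.sum(): yy=Y[k]*1000; l=yy[yy>0]; r=yy[yy<0]; print(round(x0,2),[np.round(np.percentile(a,[2,98]),1).tolist() if len(a)>5 else None for a in (r,l)],k.sum())
print(s['clock'])
E
python3 m5.py w3
```

```text
-0.05 [[-51.8, -43.3], [44.8, 53.2]] 163
-0.04 [[-50.4, -42.8], [42.8, 52.0]] 283
-0.03 [[-47.4, -45.6], [44.1, 49.0]] 51
12.0
```

View pics/w3.png

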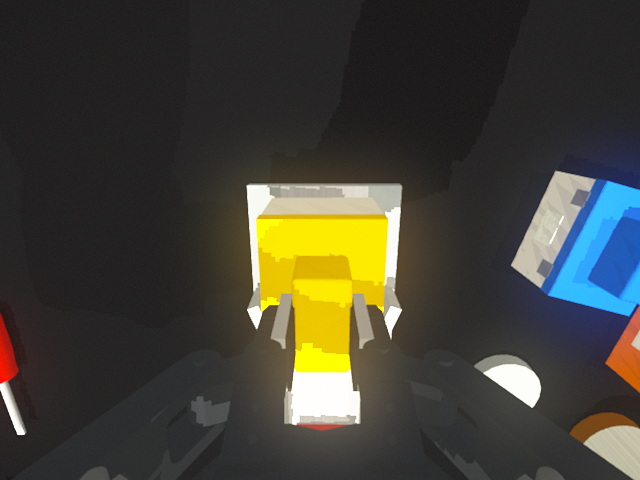

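Wrist view: the box at (322,290) sits squarely over the open bed, and the rail tips at (250,310) and (395,310) are symmetric about it within 0.5 mm. Lowering.

>>> servo_tool:
  targets:
    - [[0,0,0.1,0,0,0],[0,0,0.2,0,0,0],[0,0,0.3,0,0,0],[0,0,0.36,0,0,0],[0,0,0.4,0,0,0],[0,0,0.42,0,0,0],[0,0,0.43,0,0,0],[0,0,0.43,0,0,0],[0,0,0.43,0,0,0]]

```text
clock: 12.95
tool_pos: [0.5128, 0.0272, 0.0996]
tcp_rot: [0.0, -0.06, 0.998, -0.0]
force: [0.5, -0.3, -6.9]
finger_gap: 0.258
grip_force: 79.4
```

>>> servo_tool:
  targets:
    - [[0,0,0.01,0,0,0],[0,0,0.01,0,0,0],[0,0,0.01,0,0,0]]

```text
clock: 13.25
tool_pos: [0.5128, 0.0272, 0.0986]
tcp_rot: [0.0, -0.06, 0.998, -0.0]
force: [-0.4, 1.1, -3.9]
finger_gap: 0.259
grip_force: 79.7
```

>>> servo_tool:
  targets:
    - [[0,0,0.01,0,0,0],[0,0,0.02,0,0,0],[0,0,0.02,0,0,0],[0,0,0.01,0,0,0],[0,0,0.01,0,0,0]]

```text
clock: 13.75
tool_pos: [0.5128, 0.0272, 0.0985]
tcp_rot: [0.001, -0.06, 0.998, -0.0]
force: [-5.2, 0.5, 11.4]
finger_gap: 0.253
grip_force: 81.6
```

>>> servo_tool:
  targets:
    - [[-0.02,0,0,0,0,0],[-0.06,0,0,0,0,0],[-0.1,0,0,0,0,0],[-0.14,0,0,0,0,0],[-0.18,0,0,0,0,0],[-0.22,0,0,0,0,0],[-0.26,0,0,0,0,0],[-0.3,0,0,0,0,0],[-0.34,0,0,0,0,0],[-0.38,0,0,0,0,0]]

```text
clock: 14.75
tool_pos: [0.5502, 0.0315, 0.0985]
tcp_rot: [0.0, -0.06, 0.998, -0.0]
force: [-7.0, -1.6, 12.8]
finger_gap: 0.259
grip_force: 81.9
```

>>> servo_tool:
  targets:
    - [[0,0,-0.008,0,0,0],[-0.03,0,-0.008,0,0,0],[-0.07,0,-0.008,0,0,0],[-0.11,0,-0.008,0,0,0],[-0.15,0,-0.008,0,0,0],[-0.19,0,-0.008,0,0,0],[-0.23,0,-0.008,0,0,0]]

```text
clock: 15.45
tool_pos: [0.573, 0.0344, 0.0986]
tcp_rot: [-0.0, -0.06, 0.998, -0.0]
force: [-4.8, -0.8, 5.8]
finger_gap: 0.258
grip_force: 81.1
```

>>> servo_tool:
  targets:
    - [[-0.03,0,-0.003,0,0,0],[-0.07,0,-0.003,0,0,0],[-0.11,0,-0.003,0,0,0],[-0.15,0,-0.003,0,0,0],[-0.19,0,-0.003,0,0,0],[-0.23,0,-0.003,0,0,0],[-0.27,0,-0.003,0,0,0],[-0.31,0,-0.003,0,0,0]]

```text
clock: 16.25
tool_pos: [0.6042, 0.0382, 0.0986]
tcp_rot: [-0.0, -0.06, 0.998, -0.0]
force: [-4.8, 0.2, 4.9]
finger_gap: 0.261
grip_force: 81.0
```

```bash
python3 -c "
from h import *
for i in range(4): env.grab_frame('side'); s=env.state(); print(s['force'].round(2),s['tool_pos'].round(4),s['wrist_torque'].round(3))"
```

```text
[-2.24 -0.34  6.65] [0.6049 0.0382 0.0986] [-0.045  0.339  0.029]
[-0.21 -0.07  4.27] [0.6049 0.0382 0.0986] [-0.019  0.207  0.   ]
[ 0.29 -0.19  3.62] [0.6048 0.0382 0.0986] [ 0.008 -0.017 -0.015]
[ 1.68 -0.56  1.91] [0.6048 0.0382 0.0986] [ 0.086 -0.21  -0.057]
```

>>> servo_tool:
  targets:
    - [[-0.03,0,-0.001,0,0,0],[-0.06,0,-0.001,0,0,0],[-0.09,0,-0.001,0,0,0],[-0.12,0,-0.001,0,0,0],[-0.15,0,-0.001,0,0,0],[-0.18,0,-0.001,0,0,0],[-0.2,0,-0.001,0,0,0],[-0.22,0,-0.001,0,0,0],[-0.24,0,-0.001,0,0,0]]

```text
clock: 17.35
tool_pos: [0.6274, 0.041, 0.0986]
tcp_rot: [-0.0, -0.06, 0.998, -0.0]
force: [-5.0, -0.5, 5.6]
finger_gap: 0.259
grip_force: 81.0
```

>>> servo_tool:
  targets:
    - [[-0.01,0,0,0,0,0],[-0.02,0,0,0,0,0],[-0.03,0,0,0,0,0],[-0.04,0,0,0,0,0],[-0.05,0,0,0,0,0],[-0.06,0,0,0,0,0]]

```text
clock: 17.95
tool_pos: [0.6333, 0.0417, 0.0986]
tcp_rot: [-0.0, -0.06, 0.998, -0.0]
force: [-4.7, -0.8, 5.3]
finger_gap: 0.26
grip_force: 81.1
```

>>> servo_tool:
  targets:
    - [[-0.01,0,0,0,0,0],[-0.02,0,0,0,0,0],[-0.03,0,0,0,0,0],[-0.04,0,0,0,0,0],[-0.05,0,0,0,0,0]]

```text
clock: 18.45
tool_pos: [0.6383, 0.0423, 0.0986]
tcp_rot: [-0.0, -0.06, 0.998, -0.0]
force: [-5.4, -0.6, 5.6]
finger_gap: 0.261
grip_force: 81.1
```

>>> servo_tool:
  targets:
    - [[-0.01,0,0,0,0,0],[-0.02,0,0,0,0,0],[-0.03,0,0,0,0,0],[-0.04,0,0,0,0,0]]

```text
clock: 18.85
tool_pos: [0.6422, 0.0428, 0.0986]
tcp_rot: [-0.0, -0.06, 0.998, -0.0]
force: [-4.1, -0.3, 5.6]
finger_gap: 0.26
grip_force: 81.1
```

>>> servo_tool:
  targets:
    - [[-0.01,0,0,0,0,0],[-0.02,0,0,0,0,0],[-0.03,0,0,0,0,0]]

```text
clock: 19.15
tool_pos: [0.6445, 0.043, 0.0987]
tcp_rot: [-0.001, -0.06, 0.998, -0.0]
force: [-8.5, -0.2, 9.1]
finger_gap: 0.255
grip_force: 81.4
```

>>> servo_tool:
  targets:
    - [[-0.01,0,-0.002,0,0,0],[-0.02,0,-0.002,0,0,0],[-0.03,0,-0.002,0,0,0],[-0.04,0,-0.002,0,0,0],[-0.05,0,-0.002,0,0,0]]

```text
clock: 19.65
tool_pos: [0.6495, 0.0437, 0.0987]
tcp_rot: [-0.001, -0.06, 0.998, -0.0]
force: [-7.2, -1.1, 7.9]
finger_gap: 0.259
grip_force: 81.2
```

>>> servo_tool:
  targets:
    - [[-0.005,0,0,0,0,0],[-0.01,0,0,0,0,0],[-0.015,0,0,0,0,0],[-0.02,0,0,0,0,0]]

```text
clock: 20.05
tool_pos: [0.6515, 0.0439, 0.0987]
tcp_rot: [-0.001, -0.06, 0.998, -0.0]
force: [-7.9, -0.2, 7.5]
finger_gap: 0.259
grip_force: 81.2
```

>>> servo_tool:
  targets:
    - [[-0.004,0,0,0,0,0],[-0.007,0,0,0,0,0],[-0.01,0,0,0,0,0]]

```text
clock: 20.35
tool_pos: [0.6524, 0.044, 0.0987]
tcp_rot: [-0.001, -0.06, 0.998, -0.0]
force: [-9.2, -0.6, 9.2]
finger_gap: 0.262
grip_force: 81.2
```

>>> servo_tool:
  targets:
    - [[-0.003,0,0,0,0,0],[-0.006,0,0,0,0,0]]

```text
clock: 20.55
tool_pos: [0.6525, 0.044, 0.0988]
tcp_rot: [-0.002, -0.06, 0.998, -0.0]
force: [-11.0, -1.2, 10.2]
finger_gap: 0.261
grip_force: 81.4
```

>>> servo_tool:
  targets:
    - [[-0.002,0,0,0,0,0],[-0.004,0,0,0,0,0],[-0.004,0,0,0,0,0]]

```text
clock: 20.85
tool_pos: [0.6526, 0.0441, 0.0988]
tcp_rot: [-0.002, -0.06, 0.998, -0.0]
force: [-12.1, -2.5, 11.0]
finger_gap: 0.257
grip_force: 81.5
```

Stopped against the home position. Raising the push to about 10 N on the shoe, with roughly 6 N of drag on top.

>>> servo_tool:
  targets:
    - [[-0.003,0,-0.001,0,0,0],[-0.006,0,-0.002,0,0,0],[-0.009,0,-0.002,0,0,0],[-0.012,0,-0.002,0,0,0],[-0.012,0,-0.002,0,0,0]]

```text
clock: 21.35
tool_pos: [0.653, 0.0441, 0.0989]
tcp_rot: [-0.003, -0.06, 0.998, -0.0]
force: [-15.7, -2.0, 12.8]
finger_gap: 0.257
grip_force: 81.8
```

```bash
python3 -c "
from h import *
for i in range(4): env.grab_frame('side'); s=env.state(); print(s['force'].round(2),s['tool_pos'].round(4),s['wrist_torque'].round(3))"
```

```text
[-15.13  -2.31  13.01] [0.653  0.0441 0.0989] [-0.594  3.322 -0.102]
[-16.05  -2.48  13.41] [0.6529 0.0441 0.0989] [-0.535  3.399 -0.101]
[-15.55  -2.35  12.66] [0.653  0.0441 0.0989] [-0.482  3.355 -0.036]
[-15.1   -2.34  12.69] [0.653  0.0441 0.0989] [-0.506  3.367 -0.08 ]
```

>>> servo_tool:
  targets:
    - [[-0.003,0,0,0,0,0],[-0.005,0,0,0,0,0],[-0.005,0,0,0,0,0],[-0.005,0,0,0,0,0],[-0.005,0,0,0,0,0],[-0.005,0,0,0,0,0],[-0.005,0,0,0,0,0],[-0.005,0,0,0,0,0],[-0.005,0,0,0,0,0],[-0.005,0,0,0,0,0],[-0.005,0,0,0,0,0],[-0.005,0,0,0,0,0]]

```text
clock: 22.75
tool_pos: [0.6531, 0.0441, 0.0989]
tcp_rot: [-0.003, -0.06, 0.998, -0.0]
force: [-17.9, -2.1, 14.2]
finger_gap: 0.26
grip_force: 82.0
```

>>> servo_tool:
  targets:
    - [[0.007,0,0,0,0,0],[0.014,0,0,0,0,0],[0.02,0,0,0,0,0],[0.02,0,0,0,0,0]]

```text
clock: 23.15
tool_pos: [0.6526, 0.044, 0.0988]
tcp_rot: [-0.002, -0.06, 0.998, -0.0]
force: [-10.6, -1.4, 8.0]
finger_gap: 0.257
grip_force: 81.2
```

>>> servo_tool:
  targets:
    - [[0.006,0,0,0,0,0],[0.012,0,0,0,0,0],[0.012,0,0,0,0,0]]

```text
clock: 23.45
tool_pos: [0.6523, 0.044, 0.0987]
tcp_rot: [-0.001, -0.06, 0.998, -0.0]
force: [-5.9, -0.6, 4.0]
finger_gap: 0.263
grip_force: 80.8
```

>>> servo_tool:
  targets:
    - [[0,0,0,0,0,0],[0,0,0,0,0,0],[0,0,0,0,0,0],[0,0,0,0,0,0],[0,0,0,0,0,0]]
  gripper: 70

```text
clock: 23.95
tool_pos: [0.6532, 0.0441, 0.0988]
tcp_rot: [0.0, -0.06, 0.998, -0.0]
force: [-0.7, 0.0, -0.8]
finger_gap: 0.703
grip_force: 0.0
```

>>> servo_tool:
  targets:
    - [[0,0,-0.1,0,0,0],[0,0,-0.25,0,0,0],[0,0,-0.5,0,0,0],[0,0,-0.8,0,0,0],[0,0,-1,0,0,0]]

```text
clock: 24.45
tool_pos: [0.6535, 0.044, 0.2019]
tcp_rot: [0.001, -0.06, 0.998, -0.0]
force: [1.6, 0.7, 0.8]
finger_gap: 0.699
grip_force: 0.0
```

>>> servo_tool:
  targets:
    - [[0.3,0,-0.1,0,0,0],[0.6,0,-0.25,0,0,0],[1,0,-0.3,0,0,0]]

```text
clock: 24.75
tool_pos: [0.5539, 0.032, 0.2306]
tcp_rot: [0.001, -0.06, 0.998, -0.0]
force: [-0.9, -0.6, -0.3]
finger_gap: 0.701
grip_force: 0.0
```

>>> servo_tool:
  targets:
    - [[0.2,-0.4,0,0,0,0],[0.3,-0.7,0,0,0,0],[0.4,-1,0,0,0,0]]

```text
clock: 25.05
tool_pos: [0.5254, -0.0729, 0.2303]
tcp_rot: [0.001, -0.06, 0.998, -0.0]
force: [-0.2, -0.5, -0.1]
finger_gap: 0.7
grip_force: 0.0
```

>>> servo_tool:
  targets:
    - [[0,-0.4,0,0,0,0],[0,-0.7,0,0,0,0],[0,-1,0,0,0,0],[0,-1,0,0,0,0]]

```text
clock: 25.45
tool_pos: [0.5383, -0.1744, 0.2293]
tcp_rot: [0.0, -0.058, 0.998, -0.001]
force: [-0.0, 0.8, -0.4]
finger_gap: 0.698
grip_force: 0.0
```

```bash
python3 m4.py t4 .012; cd pics; python3 -c "
import cv2;p=cv2.imread('t4.png');cv2.imwrite('c4.png',cv2.resize(p[130:290,160:440],None,fx=2.8,fy=2.8,interpolation=2))"
```

```text
lid 651 (651.5471801757812, 42.54212951660156) (77.92155456542969, 58.63274383544922) 7.3089141845703125 0.06152303840946283
loader x,y of lid 0.05233747663391113 -0.0006592177867126423 of tcp -0.08579278059537274 -0.20269874389423534
[ 0.53831036 -0.17442995  0.2293035 ] [ 3.13418490e-04 -5.82179459e-02  9.98303696e-01 -5.49655303e-04] [-0.02341854  0.77553738 -0.35754508] 25.45
```

View pics/c4.png

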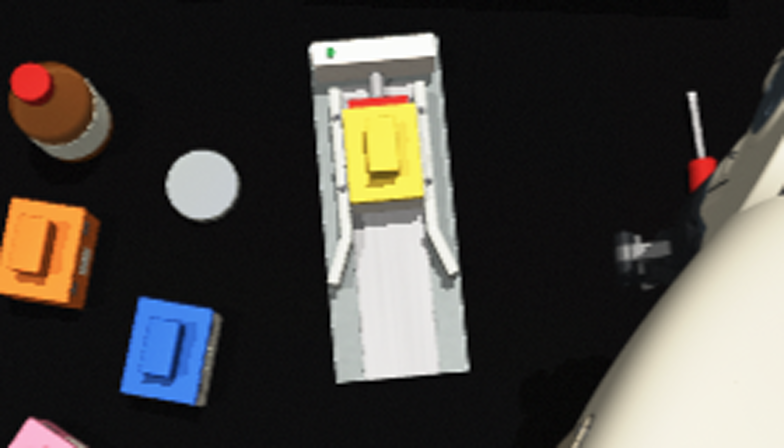

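The yellow box sits between the rails at crop (382,152), pressed against the red shoe at (378,101). Blue is standing at (170,350), and everything else is undisturbed.

```bash
python3 -c "
from workcell import env
print(env.sign_off())"
```

```text
the job is handed in; nothing more can be done
None
```

The yellow box was the heavy one, about 0.63 kg against 0.26 kg for blue. It is between the rails with the shoe pushed to its stop; I held it there at an estimated 10 N (wrist force less bed drag) and released it. Blue stands on the bench, and the job was handed in at about 25 s.

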